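Lay out the parts kit at the soldering bench

TASK

The component boxes for the next job stand stacked on the soldering bench: take them off the stack one at a time, never lifting a box with another still on it, and set each one down flat inside the bench tray of its own lid colour, without dropping any. Leave the amber flux bottle and the dark steel tin where they stand.

Things in the scene. Friction and masses are not known exactly. Their poses are not given: they have to be found in the camera images.
- box_blue: Loose closed component box, black body with blue lid: 172 (its x) x 62 (its y) x 28 mm high, straight sides, flat top. Origin: centre of the underside; z up. Grip it from above across its 62 mm width (y). Bottom of the stack; carries the red and the yellow box side by side on its lid, one towards each end.
- box_red: Loose closed component box, black body with red lid: 66 (its x) x 52 (its y) x 26 mm high, straight sides, flat top. Origin: centre of the underside; z up. Grip it from above across its 52 mm width (y). On the blue box, at one end or the other.
- box_yellow: Loose closed component box, black body with yellow lid: 66 (its x) x 52 (its y) x 26 mm high, straight sides, flat top. Origin: centre of the underside; z up. Grip it from above across its 52 mm width (y). On the blue box, at one end or the other.
- box_white: Loose closed component box, black body with white lid: 44 (its x) x 40 (its y) x 22 mm high, straight sides, flat top. Origin: centre of the underside; z up. Grip it from above across its 40 mm width (y). Top of the stack: on the red or on the yellow box.
- tray_blue: Fixed shallow blue tray for the blue-lidded box, screwed to the bench: inside 188 (x) x 78 (y) mm, floor 2 mm thick, rim 2 mm thick, its top 8 mm above the bench. Origin: centre of the underside, on the bench; x along its length. Empty at the start.
- tray_red: Fixed shallow red tray for the red-lidded box, screwed to the bench: inside 82 (x) x 68 (y) mm, floor 2 mm thick, rim 2 mm thick, its top 8 mm above the bench. Origin: centre of the underside, on the bench; x along its length. Empty at the start.
- tray_yellow: Fixed shallow yellow tray for the yellow-lidded box, screwed to the bench: inside 82 (x) x 68 (y) mm, floor 2 mm thick, rim 2 mm thick, its top 8 mm above the bench. Origin: centre of the underside, on the bench; x along its length. Empty at the start.
- tray_white: Fixed shallow white tray for the white-lidded box, screwed to the bench: inside 60 (x) x 56 (y) mm, floor 2 mm thick, rim 2 mm thick, its top 8 mm above the bench. Origin: centre of the underside, on the bench; x along its length. Empty at the start.
- flux_bottle: Loose amber bottle with black cap, 34 mm across, 70 mm high, standing. Origin: centre of its foot. A bystander.
- tinner_tin: Loose flat round dark-steel tin, 52 mm across, 24 mm high. Origin: centre of its underside. A bystander.

How it is judged:
By the outcome, as a careful person would: the job done as asked, in the order asked, and still so for the second after the job is handed in, with the robot touching nothing.
It also fails if it takes over 112 s, if anything falls off the work surface, if the arm or the gripper's body presses on something with over 40 N, if the wrist force passes 120 N, or if a joint passes its speed limit or range.

ROBOT

A 6-joint arm with a two-finger parallel gripper is mounted at the origin on the work surface. World frame = base frame: x ahead of the robot, y to its left, z up, the work surface at z = 0. Lengths are in m, angles in rad, forces in N, time in s.
With the tool pointing down it reaches from about 0.3 to 0.775 m from the base axis. Payload 14.6 kg.
Tool frame: the origin (TCP) lies between the finger pads; the fingertips stand 17 mm ahead of it and the grasp point (between the pads) lies 2 mm behind it; z points along the fingers, y is the line along which they close (so a half turn about z gives the same grasp; the last joint's range is limited). The gripper opens to 94 mm and grips with 3 to 60 N. Pads are 16 mm wide; open, the fingers measure 119 mm over their backs; the gripper's body (75 mm by 177 mm) begins 78 mm behind the grasp point.
Start: joints at [-1.185, 0.3, 1.521, -0, 1.321, -0.067], TCP at [0.241, -0.495, 0.222] pointing down, gripper open.
Joint ranges: [-3.03, 3.03], [-0.79, 2.21], [0.23, 2.52], [-1.04, 4.18], [0, 3.07], [-2.55, 2.55]. Speed limits (rad/s): [2.22, 2.22, 2.57, 3.14, 3.14, 3.14].

INTERFACE

Orientations are given as a rotation vector (axis times angle).
In Python, from plant import sensors, imaging, ticket, spotter gives the robot as it stands.
- The arm moves only by the tool apply_moves, never from a script. Its argument "motion" is a list of rows, each an object with "linear": the shift along the tool's x, y, z in m, a list of three; "twist": the turn about the tool's z in degrees. In form: [{"linear": [x, y, z], "twist": twist}, ...]. A call has exactly 5 rows; each row shifts and turns the commanded pose from where the row before left it, along the tool's axes as they then stand; what a row does not reach is not made up. A row lasts 1/10 s, in which the tool goes at most 50 mm and 8.59 degrees, less where a joint would pass 70% of its speed; a pose out of reach is approached as far as the arm can. A call with a gripper value outside its range is refused whole. "grip" is the finger opening in m, from 0 to 0.094, set as the call begins (left out, the last holds). The fingers move at their own pace and stop on an object; "newtons" is the grip in N (left out, the last holds). Time passes only in rows, so rows that do not move let the fingers close, or fill a call up. It gives the time, the measured TCP pose, the force, the opening and the grip force at its end, in the units of the state.
- sensors.observe(): the state, without advancing time (a new reading comes with each control period).
- imaging.get_image(name): name is "scene" or "top"; returns the picture (400x640x3 uint8, red, green, blue); there is no depth.
- imaging.calibration(name): a dict with "vfov" (degrees; the focal length in pixels is half the picture's height over the tangent of half this angle, whatever the lens; pixels are square), "cx", "cy" (the principal point, pixels), "extrinsics" (4x4, takes a point from world to camera coordinates). Camera axes: x right, y down, z forward; pixel columns grow to the right and rows downward; lengths in m; the calibration is good to about 2 mm. A picture is of the moment at which its call begins. calibration takes no time and is no camera call.
- ticket.job_done(): hands the job in; it is judged then, once.
Trained networks look in the newest picture that a camera, given by its name, has taken for a name from the list of things; names that differ only in an ending like _2 or _b are one class to them, and where a whole thing is asked for, a point or a joint stands for the part that bears it (a point fixed in the world has none). Each returns a list of dicts, best first, with "p" (0 to 1); they miss things now and then, are a little off and sometimes report something else, mostly with a low value. They report only what shows in the picture. A call takes as long as a camera call.
- spotter.silhouettes(camera, target): "region" (400x640 bool, what is visible of it) and "point" ([row, column] in pixels, amid what is visible of it).
The state is a dict: "clock": time; "qpos": joint angles; "qvel": joint speeds; "tau": joint torques, N m; "eef_pos": TCP position; "orientation": TCP orientation; "wrist_force": force on the tool from outside, world axes, zero at the start; "moment": the same for the moment, N m; "finger_gap": opening from 0.0 (shut) to 1.0 (fully open); "finger_force": force on a finger pad.
Only numpy, scipy, OpenCV 4.12 (cv2) and the standard library are available. Lean on these libraries where they do the work, as an engineer would, in place of code of your own. Each camera call takes 0.05 s, during which the arm holds its last target. There are 200 camera calls.

## Working session

There is one attempt and no reset: what is moved stays moved. The work goes in short steps, Python scripts to look and compute and a tool call to move; the robot and the scene stay as the last step left them, time stands still between calls to the robot, and variables do not carry over. Pictures are saved under pics/ and viewed, at most 14 in all, crops included, and the job is handed in when it is done.

Besides the shell and the picture viewer there is one more tool, called as name([rows], argument=value, ...), one row to a line, values as JSON. apply_moves: Moves the arm, as the interface text tells. Its arguments: {"type":"object","properties":{"motion":{"type":"array","items":{"type":"object","properties":{"linear":{"type":"array","items":{"type":"number"}},"twist":{"type":"number"}}}},"grip":{"type":"number"},"newtons":{"type":"number"}},"required":["motion"]}

```bash
mkdir -p pics
python3 - <<'E'
from plant import sensors, imaging
import cv2
s=sensors.observe();print({k:s[k] for k in('clock','eef_pos','orientation','finger_gap','wrist_force')})
for n in('top','scene'):
    cv2.imwrite(f'pics/{n}0.png',imaging.get_image(n)[:,:,::-1]);print(imaging.calibration(n))
E
```

```text
{'clock': 0.0, 'eef_pos': array([ 0.24051308, -0.49436188,  0.22188903]), 'orientation': array([-3.06031595e+00, -7.04959041e-01,  3.22791860e-04]), 'finger_gap': 0.9988709712347423, 'wrist_force': array([ 0.02616044,  0.87205792, -0.40489176])}
{'vfov': 45.057246149749275, 'cx': 323.39188165412077, 'cy': 206.48871438395037, 'extrinsics': array([[ 0.01944457, -0.99965776, -0.01750056, -0.00885469],
       [-0.98283639, -0.0158998 , -0.18379288,  0.55784649],
       [ 0.18345172,  0.02077396, -0.98280919,  0.99999354],
       [ 0.        ,  0.        ,  0.        ,  1.        ]])}
{'vfov': 46.72009839872329, 'cx': 333.0446964868933, 'cy': 197.29373915707876, 'extrinsics': array([[-0.78341645,  0.62128566,  0.01621068,  0.4448495 ],
       [ 0.39698435,  0.52030961, -0.75609611, -0.15978665],
       [-0.47818625, -0.58590275, -0.65425979,  1.25254564],
       [ 0.        ,  0.        ,  0.        ,  1.        ]])}
```

View pics/top0.png

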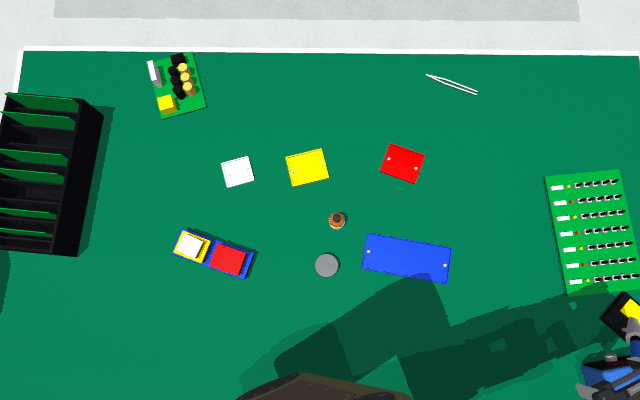

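View pics/scene0.png

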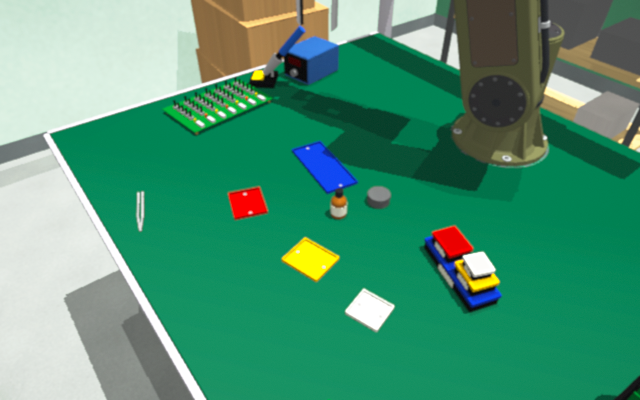

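The white box sits on yellow, and yellow and red sit on blue (stack near top-view 213,253). The trays in the top view are white (238,172), yellow (307,167), red (402,163) and blue (407,258). The bottle is at (337,220) and the tin at (327,265).

```bash
cat > h.py <<'E'
import numpy as np, cv2
from plant import sensors, imaging, spotter
def ray(cam,uv,z):
    """pixels (N,2: col,row) -> world xy on plane z"""
    c=imaging.calibration(cam);f=200/np.tan(np.radians(c['vfov'])/2)
    R=c['extrinsics'][:3,:3];t=c['extrinsics'][:3,3];o=-R.T@t
    uv=np.atleast_2d(uv).astype(float)
    d=np.c_[(uv[:,0]-c['cx'])/f,(uv[:,1]-c['cy'])/f,np.ones(len(uv))]@R
    return (o+d*((z-o[2])/d[:,2])[:,None])[:,:2]
def rect(cam,mask,z):
    m=mask.astype(np.uint8)
    n,l,st,_=cv2.connectedComponentsWithStats(m)
    m=(l==1+st[1:,4].argmax()).astype(np.uint8)
    ys,xs=np.nonzero(m)
    P=np.concatenate([ray(cam,np.c_[xs+dx,ys+dy],z) for dx in(-.5,.5) for dy in(-.5,.5)])
    (x,y),(w,h),a=cv2.minAreaRect((P*1000).astype(np.float32))
    if w<h:w,h,a=h,w,a+90
    a=(a+90)%180-90
    c=ray(cam,[[xs.mean(),ys.mean()]],z)[0]*1000
    return f'rect ({x:.0f},{y:.0f}) {w:.0f}x{h:.0f} ang {a:.1f} centroid ({c[0]:.0f},{c[1]:.0f}) n{m.sum()}'
def colour(img,name):
    H=cv2.cvtColor(img,cv2.COLOR_RGB2HSV).astype(int);h,s,v=H[...,0],H[...,1],H[...,2]
    return {'white':(s<60)&(v>150),'red':((h<8)|(h>172))&(s>120)&(v>90),
      'yellow':(h>20)&(h<35)&(s>120)&(v>110),'blue':(h>105)&(h<128)&(s>120)&(v>90)}[name]
def look(cam,items):
    img=imaging.get_image(cam)
    for name,z in items:
        r=spotter.silhouettes(cam,name)
        if not r: print(name,'none');continue
        for q in r[:2]:
            if q['p']<.3: continue
            reg=q['region'];col=name.split('_')[1]
            print(name,round(q['p'],2),np.round(q['point']),'full',rect(cam,reg,z))
            if name.split('_')[0] in('box','tray'):
                k=cv2.dilate(reg.astype(np.uint8),np.ones((3,3)))>0
                k&=colour(img,col)
                if k.any(): print('     colour',rect(cam,k,z))
    return img
E
python3 - <<'E'
from h import *
it=[('box_white',.076),('box_yellow',.054),('box_red',.054),('box_blue',.028),('tray_blue',.008),('tray_red',.008),('tray_yellow',.008),('tray_white',.008),('flux_bottle',.035),('tinner_tin',.024)]
img=look('top',it)
cv2.imwrite('pics/a.png',cv2.resize(img[215:295,160:270,::-1],None,fx=7,fy=7,interpolation=cv2.INTER_CUBIC))
print('scene');look('scene',it)
E
```

```text
box_white 0.65 [250. 191.] full rect (465,280) 52x44 ang 68.4 centroid (465,280) n442
     colour rect (465,282) 47x43 ang 65.2 centroid (465,282) n389
box_yellow 0.87 [249. 201.] full rect (465,281) 74x54 ang 71.1 centroid (462,272) n323
     colour rect (466,283) 70x55 ang 71.4 centroid (463,276) n312
box_red 0.6 [258. 228.] full rect (440,203) 73x57 ang 73.0 centroid (440,203) n793
     colour rect (440,204) 69x54 ang 72.0 centroid (440,204) n733
box_blue 0.78 [247. 226.] full rect (451,230) 152x65 ang 72.2 centroid (454,211) n499
     colour rect (451,233) 152x65 ang 72.0 centroid (452,212) n464
tray_blue 0.57 [256. 404.] full rect (452,-185) 195x87 ang 80.6 centroid (453,-185) n3252
     colour rect (453,-185) 195x85 ang 80.6 centroid (453,-185) n3206
tray_red 0.62 [162. 404.] full rect (672,-177) 90x78 ang 70.9 centroid (671,-177) n1174
     colour rect (671,-177) 89x77 ang 70.5 centroid (671,-178) n1149
tray_yellow 0.93 [168. 307.] full rect (659,42) 89x76 ang -75.7 centroid (659,42) n1112
     colour rect (658,42) 90x77 ang -75.2 centroid (658,42) n1147
tray_white 0.71 [174. 
[... 1328 characters left out ...]
34
     colour rect (673,-174) 95x76 ang 70.1 centroid (674,-173) n880
tray_yellow 0.86 [258. 308.] full rect (660,45) 93x80 ang -75.2 centroid (661,48) n1312
     colour rect (660,44) 95x82 ang -75.4 centroid (661,46) n1371
tray_white 0.94 [309. 370.] full rect (648,206) 70x69 ang -72.9 centroid (649,206) n1159
     colour rect (647,203) 71x68 ang -73.4 centroid (648,205) n1187
tray_white 0.62 [256. 312.] full rect (660,45) 94x80 ang -75.4 centroid (661,47) n1361
     colour rect (670,15) 6x4 ang 54.8 centroid (670,15) n4
flux_bottle 0.68 [207. 340.] full rect (534,-27) 103x36 ang 50.3 centroid (537,-21) n416
tinner_tin 0.73 [194. 381.] full rect (442,4) 76x51 ang 48.4 centroid (443,4) n417
```

View pics/a.png

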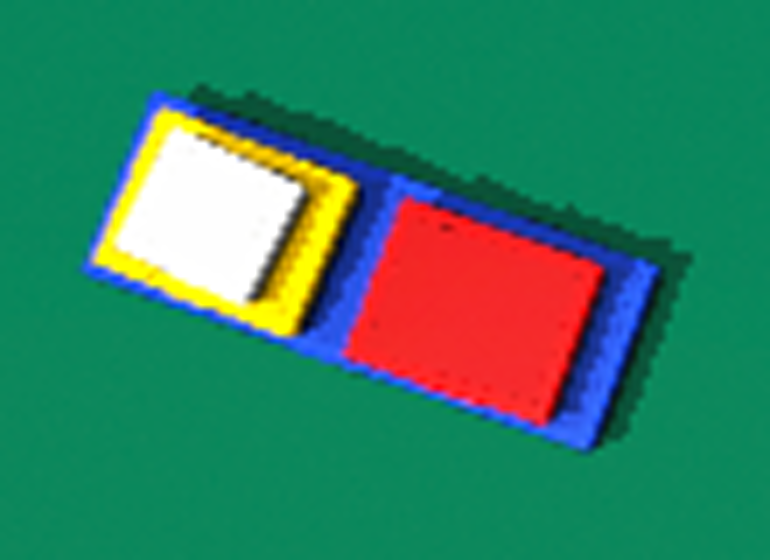

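The crop shows the white lid rotated about 5° from the others, and yellow, red and blue at roughly 71–72°. All measured sizes match the given ones. Next: the move planner and the first approach.

```bash
cat >> h.py <<'E'
def pose():
    s=sensors.observe();R,_=cv2.Rodrigues(np.array(s['orientation'],float))
    return np.array(s['eef_pos']),np.degrees(np.arctan2(R[1,0],R[0,0])),s
def plan(xyz,psi,p=None,step=40):
    q,a,s=pose()
    if p is not None:q,a=np.array(p[:3]),p[3]
    d=(psi-a+90)%180-90
    out=[]
    for nm,ang in(('shift first',a),('after twist',psi if abs((psi-a+180)%360-180)<91 else psi+180)):
        c,sn=np.cos(np.radians(ang)),np.sin(np.radians(ang));e=np.array(xyz)-q
        t=np.array([e[0]*c+e[1]*sn,e[0]*sn-e[1]*c,-e[2]])*1000
        n=int(np.ceil(np.linalg.norm(t)/step/5)*5)or 5
        print(nm,'total mm',t.round(1),'| rows',n,'each',(t/n).round(1))
    print('at',q.round(4),'yaw',round(a,1),'twist',round(-d,1),'t',round(s['clock'],2),'gap',round(s['finger_gap']*94,1),'F',np.round(s['wrist_force'],1))
E
python3 -c "
from h import *
plan((.465,.282,.16),66)"
```

```text
shift first total mm [ 541.5 -600.1   62.4] | rows 25 each [ 21.7 -24.    2.5]
after twist total mm [ 800.7 -110.9   62.4] | rows 25 each [32.  -4.4  2.5]
at [ 0.2406 -0.4946  0.2224] yaw 25.9 twist -40.1 t 1.2 gap 94.0 F [-0.8 -0.4 -0.5]
```

apply_moves([
  {"linear":[0,0,0],"twist":-8},
  {"linear":[0,0,0],"twist":-8},
  {"linear":[0,0,0],"twist":-8},
  {"linear":[0,0,0],"twist":-8},
  {"linear":[0,0,0],"twist":-8},
], grip=0.065, newtons=25)

```text
clock: 1.7
eef_pos: [0.2406, -0.4946, 0.2224]
orientation: [-2.631, -1.717, -0.0]
wrist_force: [-0.3, -0.8, 0.5]
finger_gap: 0.695
finger_force: 0.0
```

apply_moves([
  {"linear":[0.032,-0.0044,0],"twist":0},
  {"linear":[0.032,-0.0044,0],"twist":0},
  {"linear":[0.032,-0.0044,0],"twist":0},
  {"linear":[0.032,-0.0044,0],"twist":0},
  {"linear":[0.032,-0.0044,0],"twist":0},
])

```text
clock: 2.2
eef_pos: [0.2859, -0.3382, 0.2225]
orientation: [2.636, 1.709, 0.0]
wrist_force: [0.0, -0.3, -0.2]
finger_gap: 0.693
finger_force: 0.0
```

apply_moves([
  {"linear":[0.032,-0.0044,0],"twist":0},
  {"linear":[0.032,-0.0044,0],"twist":0},
  {"linear":[0.032,-0.0044,0],"twist":0},
  {"linear":[0.032,-0.0044,0],"twist":0},
  {"linear":[0.032,-0.0044,0],"twist":0},
])

```text
clock: 2.7
eef_pos: [0.331, -0.1832, 0.2226]
orientation: [2.635, 1.709, 0.0]
wrist_force: [1.0, -0.2, 0.1]
finger_gap: 0.69
finger_force: 0.0
```

apply_moves([
  {"linear":[0.032,-0.0044,0],"twist":0},
  {"linear":[0.032,-0.0044,0],"twist":0},
  {"linear":[0.032,-0.0044,0],"twist":0},
  {"linear":[0.032,-0.0044,0],"twist":0},
  {"linear":[0.032,-0.0044,0],"twist":0},
])

```text
clock: 3.2
eef_pos: [0.3762, -0.028, 0.2227]
orientation: [2.635, 1.709, 0.001]
wrist_force: [-0.1, -0.3, 0.7]
finger_gap: 0.693
finger_force: 0.0
```

apply_moves([
  {"linear":[0.032,-0.0044,0],"twist":0},
  {"linear":[0.032,-0.0044,0],"twist":0},
  {"linear":[0.032,-0.0044,0],"twist":0},
  {"linear":[0.032,-0.0044,0],"twist":0},
  {"linear":[0.032,-0.0044,0],"twist":0},
])

```text
clock: 3.7
eef_pos: [0.4213, 0.1271, 0.2226]
orientation: [2.635, 1.71, 0.001]
wrist_force: [0.1, -0.0, 0.5]
finger_gap: 0.693
finger_force: 0.0
```

apply_moves([
  {"linear":[0.032,-0.0044,0.012],"twist":0},
  {"linear":[0.032,-0.0044,0.012],"twist":0},
  {"linear":[0.032,-0.0044,0.012],"twist":0},
  {"linear":[0.032,-0.0044,0.012],"twist":0},
  {"linear":[0.032,-0.0044,0.012],"twist":0},
])

```text
clock: 4.2
eef_pos: [0.4665, 0.2822, 0.1619]
orientation: [-2.635, -1.71, -0.0]
wrist_force: [1.0, -0.1, 0.2]
finger_gap: 0.69
finger_force: 0.0
```

```bash
python3 -c "
from h import *
plan((.465,.282,.081),66)
im=imaging.get_image('top');cv2.imwrite('pics/b.png',im[:,:,::-1][130:330,80:400].repeat(2,0).repeat(2,1))"
```

```text
shift first total mm [-0.8 -1.3 80.9] | rows 5 each [-0.2 -0.3 16.2]
after twist total mm [-0.8 -1.3 80.9] | rows 5 each [-0.2 -0.3 16.2]
at [0.4665 0.2822 0.1619] yaw 66.0 twist -0.0 t 4.2 gap 64.9 F [ 1.  -0.1  0.2]
```

View pics/b.png

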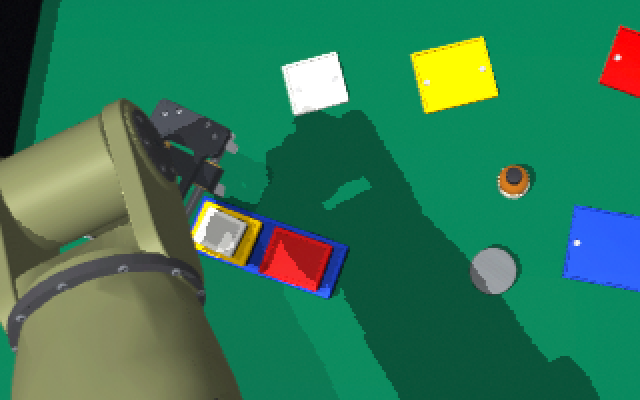

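Red and white are visible below the gripper. The fingertips are near top-view (197,202) and (190,223), so I'll check that against the measured TCP.

```bash
python3 -c "
from h import *
print(ray('top',[[197,202],[190,223],[190.5,246]],.145), ray('top',[[190.5,246]],.076))
c=imaging.calibration('top')['extrinsics'];print(-c[:3,:3].T@c[:3,3])
f=200/np.tan(np.radians(45.057)/2)
for z in (.145,.076,0):
  v=c[:3,:3]@[.465,.282,z]+c[:3,3];print(v[:2]/v[2]*f+[323.4,206.5])
"
```

```text
[[0.54552108 0.25168369]
 [0.50294078 0.26273977]
 [0.45735242 0.25853219]] [[0.46413069 0.27902927]]
[ 0.36499346 -0.02075584  1.08517609]
[178.92396436 241.92286286]
[189.13555313 245.57523848]
[198.91414736 249.07274508]
```

The visible finger matches the expected position of about (0.50, 0.265). Descending and gripping.

apply_moves([
  {"linear":[0,-0.001,0.02],"twist":0},
  {"linear":[0,0,0.02],"twist":0},
  {"linear":[0,0,0.02],"twist":0},
  {"linear":[0,0,0.015],"twist":0},
  {"linear":[0,0,0.006],"twist":0},
])

```text
clock: 4.75
eef_pos: [0.4648, 0.2809, 0.0801]
orientation: [-2.635, -1.71, 0.003]
wrist_force: [-0.3, 0.4, -0.7]
finger_gap: 0.69
finger_force: 0.0
```

apply_moves([
  {"linear":[0,0,0],"twist":0},
  {"linear":[0,0,0],"twist":0},
  {"linear":[0,0,0],"twist":0},
  {"linear":[0,0,0],"twist":0},
  {"linear":[0,0,0],"twist":0},
], grip=0.03, newtons=15)

```text
clock: 5.25
eef_pos: [0.4657, 0.2814, 0.0822]
orientation: [2.635, 1.71, 0.002]
wrist_force: [-1.3, -0.8, 5.9]
finger_gap: 0.426
finger_force: 15.0
```

apply_moves([
  {"linear":[0,0,0],"twist":0},
  {"linear":[0,0,0],"twist":0},
  {"linear":[0,0,0],"twist":0},
  {"linear":[0,0,0],"twist":0},
  {"linear":[0,0,0],"twist":0},
])

```text
clock: 5.75
eef_pos: [0.4657, 0.2814, 0.0822]
orientation: [2.636, 1.71, 0.002]
wrist_force: [-1.2, -0.6, 6.6]
finger_gap: 0.425
finger_force: 15.0
```

apply_moves([
  {"linear":[0,0,-0.003],"twist":0},
  {"linear":[0,0,-0.006],"twist":0},
  {"linear":[0,0,-0.01],"twist":0},
  {"linear":[0,0,-0.01],"twist":0},
  {"linear":[0,0,0],"twist":0},
])

```text
clock: 6.25
eef_pos: [0.466, 0.2815, 0.1123]
orientation: [2.635, 1.71, 0.004]
wrist_force: [-0.5, 0.3, -0.7]
finger_gap: 0.423
finger_force: 15.0
```

```bash
python3 -c "
from h import *
im=imaging.get_image('scene');cv2.imwrite('pics/c.png',im[:,:,::-1][150:350,330:570].repeat(3,0).repeat(3,1))
plan((.646,.203,.15),106.9)"
```

```text
shift first total mm [  1.9 196.6 -38.6] | rows 10 each [ 0.2 19.7 -3.9]
after twist total mm [-127.4  149.7  -38.6] | rows 10 each [-12.7  15.   -3.9]
at [0.4657 0.2814 0.1114] yaw 65.9 twist -41.0 t 6.3 gap 40.0 F [-1.  -0.5 -0.4]
```

View pics/c.png

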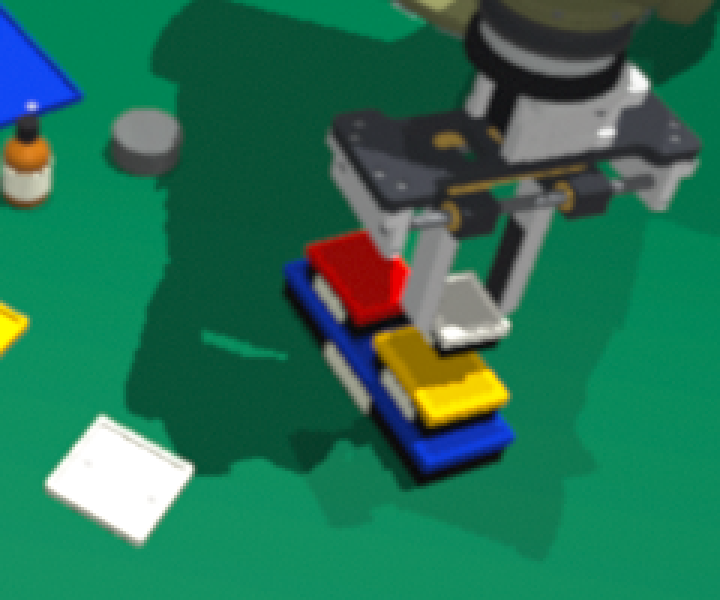

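White is held level. Carrying it to its tray.

apply_moves([
  {"linear":[0,0,-0.008],"twist":-8.2},
  {"linear":[0,0,-0.008],"twist":-8.2},
  {"linear":[0,0,-0.008],"twist":-8.2},
  {"linear":[0,0,-0.008],"twist":-8.2},
  {"linear":[0,0,-0.007],"twist":-8.2},
])

```text
clock: 6.8
eef_pos: [0.4652, 0.2811, 0.1495]
orientation: [-1.862, -2.53, 0.001]
wrist_force: [-0.6, -0.5, -1.8]
finger_gap: 0.423
finger_force: 15.0
```

apply_moves([
  {"linear":[-0.0127,0.015,0],"twist":0},
  {"linear":[-0.0127,0.015,0],"twist":0},
  {"linear":[-0.0127,0.015,0],"twist":0},
  {"linear":[-0.0127,0.015,0],"twist":0},
  {"linear":[-0.0127,0.015,0],"twist":0},
])

```text
clock: 7.3
eef_pos: [0.5562, 0.2419, 0.149]
orientation: [-1.87, -2.524, 0.001]
wrist_force: [1.0, 0.2, -0.1]
finger_gap: 0.426
finger_force: 15.0
```

apply_moves([
  {"linear":[-0.0127,0.015,0],"twist":0},
  {"linear":[-0.0127,0.015,0],"twist":0},
  {"linear":[-0.0127,0.015,0],"twist":0},
  {"linear":[-0.0127,0.015,0],"twist":0},
  {"linear":[-0.0127,0.015,0],"twist":0},
])

```text
clock: 7.8
eef_pos: [0.6464, 0.203, 0.1489]
orientation: [-1.87, -2.524, 0.001]
wrist_force: [-0.4, 0.2, -0.7]
finger_gap: 0.421
finger_force: 15.0
```

apply_moves([
  {"linear":[0,0,0.02],"twist":0},
  {"linear":[0,0,0.025],"twist":0},
  {"linear":[0,0,0.025],"twist":0},
  {"linear":[0,0,0.02],"twist":0},
  {"linear":[0,0,0],"twist":0},
])

```text
clock: 8.3
eef_pos: [0.6442, 0.203, 0.0559]
orientation: [-1.868, -2.522, 0.007]
wrist_force: [0.1, -0.1, -0.5]
finger_gap: 0.426
finger_force: 15.0
```

```bash
python3 -c "
from h import *
plan((.646,.203,.0305),106.9)
im=imaging.get_image('scene');cv2.imwrite('pics/d.png',im[:,:,::-1][220:370,290:490].repeat(4,0).repeat(4,1))"
```

```text
shift first total mm [-0.5  1.7 25.4] | rows 5 each [-0.1  0.3  5.1]
after twist total mm [-0.5  1.7 25.4] | rows 5 each [-0.1  0.3  5.1]
at [0.6442 0.203  0.0559] yaw 106.9 twist 0.0 t 8.3 gap 40.1 F [ 0.1 -0.1 -0.5]
```

View pics/d.png

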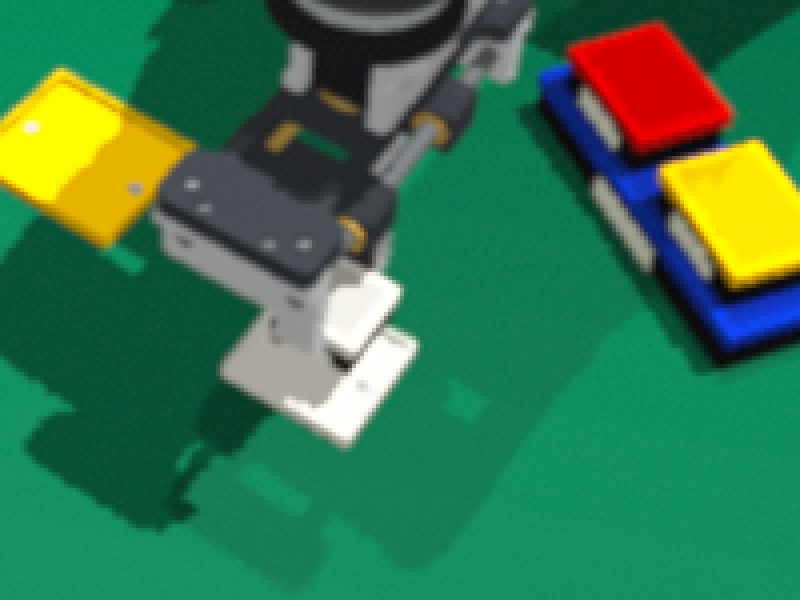

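White is over the white tray, at about (345,330) in the crop. I'll lower it slowly.

apply_moves([
  {"linear":[0,0,0],"twist":0},
  {"linear":[0,0,0.007],"twist":0},
  {"linear":[0,0,0.007],"twist":0},
  {"linear":[0,0,0.007],"twist":0},
  {"linear":[0,0,0],"twist":0},
])

```text
clock: 8.85
eef_pos: [0.6453, 0.2032, 0.0371]
orientation: [-1.869, -2.523, 0.002]
wrist_force: [0.5, -1.0, -0.8]
finger_gap: 0.424
finger_force: 15.0
```

apply_moves([
  {"linear":[0,0,0.002],"twist":0},
  {"linear":[0,0,0.002],"twist":0},
  {"linear":[0,0,0.001],"twist":0},
  {"linear":[0,0,0.001],"twist":0},
  {"linear":[0,0,0],"twist":0},
])

```text
clock: 9.35
eef_pos: [0.6458, 0.2034, 0.0324]
orientation: [-1.87, -2.524, 0.0]
wrist_force: [-0.7, 0.3, -1.5]
finger_gap: 0.423
finger_force: 15.0
```

apply_moves([
  {"linear":[0,0,0.001],"twist":0},
  {"linear":[0,0,0.001],"twist":0},
  {"linear":[0,0,0],"twist":0},
  {"linear":[0,0,0],"twist":0},
  {"linear":[0,0,0],"twist":0},
])

```text
clock: 9.85
eef_pos: [0.6459, 0.2034, 0.0305]
orientation: [-1.87, -2.524, -0.0]
wrist_force: [-0.1, -0.3, -0.7]
finger_gap: 0.421
finger_force: 15.0
```

apply_moves([
  {"linear":[0,0,0.0005],"twist":0},
  {"linear":[0,0,0.0005],"twist":0},
  {"linear":[0,0,0],"twist":0},
  {"linear":[0,0,0],"twist":0},
  {"linear":[0,0,0],"twist":0},
])

```text
clock: 10.35
eef_pos: [0.646, 0.2035, 0.0303]
orientation: [1.87, 2.524, 0.001]
wrist_force: [-3.4, -1.8, 6.6]
finger_gap: 0.425
finger_force: 15.0
```

Contact felt. Releasing and rising.

apply_moves([
  {"linear":[0,0,0],"twist":0},
  {"linear":[0,0,0],"twist":0},
  {"linear":[0,0,0],"twist":0},
  {"linear":[0,0,0],"twist":0},
  {"linear":[0,0,-0.01],"twist":0},
], grip=0.06)

```text
clock: 10.85
eef_pos: [0.6451, 0.2032, 0.0383]
orientation: [-1.869, -2.523, 0.003]
wrist_force: [-1.3, 0.1, 0.0]
finger_gap: 0.638
finger_force: 0.0
```

apply_moves([
  {"linear":[0,0,-0.02],"twist":0},
  {"linear":[0,0,-0.03],"twist":0},
  {"linear":[0,0,-0.03],"twist":0},
  {"linear":[0,0,-0.03],"twist":0},
  {"linear":[0,0,-0.01],"twist":0},
])

```text
clock: 11.35
eef_pos: [0.6469, 0.2037, 0.1637]
orientation: [1.868, 2.522, 0.007]
wrist_force: [-0.0, -0.2, 0.6]
finger_gap: 0.641
finger_force: 0.0
```

```bash
python3 -c "
from h import *
plan((.466,.283,.12),71)
look('top',[('box_yellow',.054),('box_red',.054),('box_white',.024),('box_blue',.028)])
look('scene',[('box_white',.024),('tray_white',.008)])"
```

```text
shift first total mm [ 128.6 -149.9   43.7] | rows 10 each [ 12.9 -15.    4.4]
after twist total mm [  16.1 -196.8   43.7] | rows 10 each [  1.6 -19.7   4.4]
at [0.6469 0.2037 0.1637] yaw 106.9 twist 35.9 t 11.35 gap 60.2 F [-0.  -0.2  0.6]
box_yellow none
box_red 0.33 [168. 312.] full rect (645,39) 85x74 ang -74.7 centroid (645,39) n1137
box_white 0.7 [168. 243.] full rect (646,191) 47x24 ang 7.6 centroid (646,191) n144
     colour rect (646,191) 52x28 ang 7.0 centroid (646,191) n194
box_blue none
box_white 0.89 [307. 371.] full rect (649,208) 52x50 ang 16.2 centroid (649,209) n613
     colour rect (647,208) 55x51 ang -73.1 centroid (646,208) n629
box_white 0.41 [318. 367.] full rect (657,213) 69x67 ang -73.5 centroid (665,217) n579
     colour rect (656,211) 69x67 ang -74.3 centroid (663,215) n633
tray_white 0.44 [279. 477.] full rect (436,270) 87x76 ang 70.9 centroid (437,272) n1223
     colour rect (467,264) 32x8 ang 70.8 centroid (467,264) n26
```

White sits in its tray. Next is yellow.

apply_moves([
  {"linear":[0,0,0],"twist":7.2},
  {"linear":[0,0,0],"twist":7.2},
  {"linear":[0,0,0],"twist":7.2},
  {"linear":[0,0,0],"twist":7.2},
  {"linear":[0,0,0],"twist":7.1},
], grip=0.076)

```text
clock: 12.25
eef_pos: [0.6457, 0.2034, 0.1586]
orientation: [-2.561, -1.818, 0.002]
wrist_force: [-0.5, 0.2, -0.0]
finger_gap: 0.807
finger_force: 0.0
```

apply_moves([
  {"linear":[0.0016,-0.0197,0.004],"twist":0},
  {"linear":[0.0016,-0.0197,0.004],"twist":0},
  {"linear":[0.0016,-0.0197,0.004],"twist":0},
  {"linear":[0.0016,-0.0197,0.004],"twist":0},
  {"linear":[0.0016,-0.0197,0.004],"twist":0},
])

```text
clock: 12.75
eef_pos: [0.5543, 0.2432, 0.1386]
orientation: [-2.557, -1.825, 0.002]
wrist_force: [0.9, 0.7, 0.5]
finger_gap: 0.808
finger_force: 0.0
```

apply_moves([
  {"linear":[0.0016,-0.0197,0.004],"twist":0},
  {"linear":[0.0016,-0.0197,0.004],"twist":0},
  {"linear":[0.0016,-0.0197,0.004],"twist":0},
  {"linear":[0.0016,-0.0197,0.004],"twist":0},
  {"linear":[0.0016,-0.0197,0.004],"twist":0},
])

```text
clock: 13.25
eef_pos: [0.4638, 0.2827, 0.1187]
orientation: [-2.557, -1.825, 0.001]
wrist_force: [-0.4, 0.9, -0.9]
finger_gap: 0.807
finger_force: 0.0
```

apply_moves([
  {"linear":[0,0,0],"twist":0},
  {"linear":[0,0,0],"twist":0},
  {"linear":[0,0,0],"twist":0},
  {"linear":[0,0,0],"twist":0},
  {"linear":[0,0,0],"twist":0},
])

```text
clock: 13.75
eef_pos: [0.4652, 0.2823, 0.1194]
orientation: [2.557, 1.825, 0.0]
wrist_force: [0.5, 0.1, 0.4]
finger_gap: 0.807
finger_force: 0.0
```

```bash
python3 -c "
from h import *
plan((.466,.283,.055),71)
look('scene',[('box_yellow',.054)])
look('top',[('box_yellow',.054),('box_white',.024)])"
```

```text
shift first total mm [ 0.9  0.6 64.4] | rows 5 each [ 0.2  0.1 12.9]
after twist total mm [ 0.9  0.6 64.4] | rows 5 each [ 0.2  0.1 12.9]
at [0.4652 0.2823 0.1194] yaw 71.0 twist 0.0 t 13.75 gap 75.9 F [0.5 0.1 0.4]
box_yellow 0.95 [278. 479.] full rect (474,287) 81x68 ang 70.9 centroid (476,289) n1164
     colour rect (469,285) 74x61 ang 70.2 centroid (471,287) n959
box_yellow 0.74 [202. 250.] full rect (695,-126) 96x72 ang 71.1 centroid (696,-123) n960
box_yellow 0.91 [249. 194.] full rect (464,276) 64x55 ang 68.5 centroid (465,274) n603
     colour rect (464,279) 62x55 ang 70.0 centroid (465,276) n601
box_white 0.94 [174. 239.] full rect (642,204) 46x46 ang 15.4 centroid (643,205) n324
     colour rect (642,205) 52x51 ang 12.6 centroid (643,205) n402
```

apply_moves([
  {"linear":[0.001,0.001,0.018],"twist":0},
  {"linear":[0,0,0.018],"twist":0},
  {"linear":[0,0,0.016],"twist":0},
  {"linear":[0,0,0.012],"twist":0},
  {"linear":[0,0,0],"twist":0},
])

```text
clock: 14.5
eef_pos: [0.4654, 0.2829, 0.0541]
orientation: [-2.557, -1.825, 0.004]
wrist_force: [-0.1, -0.2, 0.2]
finger_gap: 0.805
finger_force: 0.0
```

apply_moves([
  {"linear":[0,0,0],"twist":0},
  {"linear":[0,0,0],"twist":0},
  {"linear":[0,0,0],"twist":0},
  {"linear":[0,0,0],"twist":0},
  {"linear":[0,0,0],"twist":0},
], grip=0.04, newtons=20)

```text
clock: 15.0
eef_pos: [0.4663, 0.2833, 0.0561]
orientation: [2.557, 1.825, 0.002]
wrist_force: [-1.2, -0.6, 5.5]
finger_gap: 0.549
finger_force: 20.0
```

apply_moves([
  {"linear":[0,0,0],"twist":0},
  {"linear":[0,0,0],"twist":0},
  {"linear":[0,0,-0.001],"twist":0},
  {"linear":[0,0,-0.002],"twist":0},
  {"linear":[0,0,-0.002],"twist":0},
])

```text
clock: 15.5
eef_pos: [0.4659, 0.2831, 0.0604]
orientation: [-2.557, -1.825, 0.001]
wrist_force: [0.7, -0.1, -0.2]
finger_gap: 0.551
finger_force: 20.0
```

apply_moves([
  {"linear":[0,0,-0.01],"twist":0},
  {"linear":[0,0,-0.02],"twist":0},
  {"linear":[0,0,-0.025],"twist":0},
  {"linear":[0,0,-0.025],"twist":0},
  {"linear":[0,0,-0.01],"twist":0},
])

```text
clock: 16.0
eef_pos: [0.4667, 0.2836, 0.1533]
orientation: [2.557, 1.825, 0.006]
wrist_force: [-0.8, 0.3, -1.1]
finger_gap: 0.554
finger_force: 20.0
```

```bash
python3 -c "
from h import *
plan((.659,.043,.15),104.8)
plan((.659,.043,.15),104.8,(.466,.283,.15,71))"
```

```text
shift first total mm [-165.   260.     3.3] | rows 10 each [-16.5  26.    0.3]
after twist total mm [-281.7  124.5    3.3] | rows 10 each [-28.2  12.4   0.3]
at [0.4667 0.2836 0.1533] yaw 71.0 twist -33.8 t 16.0 gap 52.1 F [-0.8  0.3 -1.1]
shift first total mm [-164.1  260.6   -0. ] | rows 10 each [-16.4  26.1  -0. ]
after twist total mm [-281.3  125.3   -0. ] | rows 10 each [-28.1  12.5  -0. ]
at [0.466 0.283 0.15 ] yaw 71 twist -33.8 t 16.0 gap 52.1 F [-0.8  0.3 -1.1]
```

apply_moves([
  {"linear":[0,0,0],"twist":-5},
  {"linear":[0,0,0],"twist":-7.5},
  {"linear":[0,0,0],"twist":-8},
  {"linear":[0,0,0],"twist":-7.8},
  {"linear":[0,0,0],"twist":-5.5},
])

```text
clock: 16.5
eef_pos: [0.4658, 0.2831, 0.1501]
orientation: [-1.909, -2.495, 0.001]
wrist_force: [0.0, 0.0, -0.7]
finger_gap: 0.551
finger_force: 20.0
```

apply_moves([
  {"linear":[-0.014,0.0062,0],"twist":0},
  {"linear":[-0.0281,0.0125,0],"twist":0},
  {"linear":[-0.0281,0.0125,0],"twist":0},
  {"linear":[-0.0281,0.0125,0],"twist":0},
  {"linear":[-0.0281,0.0125,0],"twist":0},
])

```text
clock: 17.0
eef_pos: [0.5537, 0.1734, 0.1503]
orientation: [-1.92, -2.486, 0.0]
wrist_force: [-0.1, 0.5, -1.3]
finger_gap: 0.55
finger_force: 20.0
```

apply_moves([
  {"linear":[-0.0281,0.0125,0],"twist":0},
  {"linear":[-0.0281,0.0125,0],"twist":0},
  {"linear":[-0.0281,0.0125,0],"twist":0},
  {"linear":[-0.0281,0.0125,0],"twist":0},
  {"linear":[-0.0281,0.0125,0],"twist":0},
])

```text
clock: 17.5
eef_pos: [0.6499, 0.0534, 0.1501]
orientation: [-1.92, -2.486, 0.001]
wrist_force: [0.7, 0.3, -1.2]
finger_gap: 0.553
finger_force: 20.0
```

apply_moves([
  {"linear":[-0.014,0.0062,0],"twist":0},
  {"linear":[0,0,0.02],"twist":0},
  {"linear":[0,0,0.03],"twist":0},
  {"linear":[0,0,0.03],"twist":0},
  {"linear":[0,0,0.01],"twist":0},
])

```text
clock: 18.0
eef_pos: [0.6573, 0.0426, 0.0569]
orientation: [-1.917, -2.484, 0.005]
wrist_force: [-1.2, 0.5, -1.3]
finger_gap: 0.555
finger_force: 20.0
```

apply_moves([
  {"linear":[0,0,0.01],"twist":0},
  {"linear":[0,0,0],"twist":0},
  {"linear":[0,0,0],"twist":0},
  {"linear":[0,0,0],"twist":0},
  {"linear":[0,0,0],"twist":0},
])

```text
clock: 18.5
eef_pos: [0.6591, 0.0437, 0.0515]
orientation: [1.915, 2.489, 0.001]
wrist_force: [-0.3, -0.5, -0.8]
finger_gap: 0.549
finger_force: 20.0
```

```bash
python3 -c "
from h import *
plan((.659,.043,.0299),104.8)
im=imaging.get_image('scene');cv2.imwrite('pics/e.png',im[:,:,::-1][170:320,230:430].repeat(4,0).repeat(4,1))"
```

```text
shift first total mm [-0.6 -0.3 21.6] | rows 5 each [-0.1 -0.1  4.3]
after twist total mm [-0.6 -0.3 21.6] | rows 5 each [-0.1 -0.1  4.3]
at [0.6591 0.0437 0.0515] yaw 104.8 twist 0.0 t 18.5 gap 51.6 F [-0.3 -0.5 -0.8]
```

View pics/e.png

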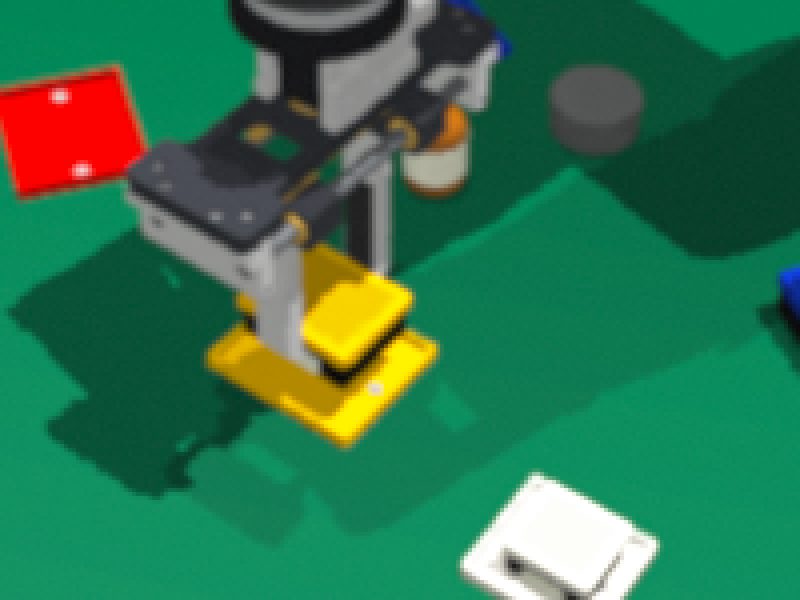

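Yellow is over its tray, near crop (345,330), and the body is clear of the bottle. White is flat in its tray. Lowering.

apply_moves([
  {"linear":[0,0,0.006],"twist":0},
  {"linear":[0,0,0.006],"twist":0},
  {"linear":[0,0,0.005],"twist":0},
  {"linear":[0,0,0.0025],"twist":0},
  {"linear":[0,0,0],"twist":0},
])

```text
clock: 19.05
eef_pos: [0.6585, 0.0436, 0.0305]
orientation: [-1.916, -2.489, 0.001]
wrist_force: [-0.6, -0.0, -0.4]
finger_gap: 0.553
finger_force: 20.0
```

apply_moves([
  {"linear":[0,0,0.001],"twist":0},
  {"linear":[0,0,0.0005],"twist":0},
  {"linear":[0,0,0.0005],"twist":0},
  {"linear":[0,0,0],"twist":0},
  {"linear":[0,0,0],"twist":0},
])

```text
clock: 19.55
eef_pos: [0.6588, 0.0436, 0.0301]
orientation: [1.916, 2.49, 0.0]
wrist_force: [-5.5, -0.5, 9.6]
finger_gap: 0.554
finger_force: 20.0
```

apply_moves([
  {"linear":[0,0,0],"twist":0},
  {"linear":[0,0,0],"twist":0},
  {"linear":[0,0,0],"twist":0},
  {"linear":[0,0,0],"twist":0},
  {"linear":[0,0,-0.01],"twist":0},
], grip=0.076)

```text
clock: 20.05
eef_pos: [0.658, 0.0436, 0.0379]
orientation: [-1.915, -2.488, 0.002]
wrist_force: [0.0, -0.2, -0.3]
finger_gap: 0.806
finger_force: 0.0
```

apply_moves([
  {"linear":[0,0,-0.02],"twist":0},
  {"linear":[0,0,-0.03],"twist":0},
  {"linear":[0,0,-0.03],"twist":0},
  {"linear":[0,0,-0.03],"twist":0},
  {"linear":[0,0,0],"twist":0},
])

```text
clock: 20.55
eef_pos: [0.6604, 0.0437, 0.1545]
orientation: [1.912, 2.485, 0.008]
wrist_force: [-0.6, 0.1, 0.8]
finger_gap: 0.811
finger_force: 0.0
```

```bash
python3 -c "
from h import *
plan((.441,.205,.12),72)
look('top',[('box_red',.054),('box_yellow',.028),('box_blue',.028)])
look('scene',[('box_yellow',.028),('box_red',.054)])"
```

```text
shift first total mm [ 212.1 -170.7   34.5] | rows 10 each [ 21.2 -17.1   3.5]
after twist total mm [  85.6 -258.5   34.5] | rows 10 each [  8.6 -25.8   3.5]
at [0.6604 0.0437 0.1545] yaw 104.8 twist 32.8 t 20.55 gap 76.3 F [-0.6  0.1  0.8]
box_red 0.62 [255. 215.] full rect (447,228) 53x22 ang -12.8 centroid (444,229) n182
     colour rect (446,231) 54x22 ang -3.8 centroid (444,229) n169
box_yellow 0.67 [172. 236.] full rect (641,203) 48x46 ang 15.3 centroid (642,204) n327
box_blue 0.62 [247. 193.] full rect (467,280) 99x68 ang 72.1 centroid (468,283) n1175
     colour rect (466,280) 99x65 ang 72.0 centroid (467,283) n1112
box_yellow 0.58 [256. 311.] full rect (664,52) 81x69 ang -75.2 centroid (664,53) n976
     colour rect (664,53) 85x75 ang -74.9 centroid (661,51) n950
box_red 0.81 [242. 452.] full rect (448,211) 85x69 ang 71.5 centroid (449,213) n993
     colour rect (444,207) 75x61 ang 72.2 centroid (444,208) n791
```

Yellow is in and red has not moved. Going to red.

apply_moves([
  {"linear":[0,0,0],"twist":6.6},
  {"linear":[0,0,0],"twist":6.6},
  {"linear":[0,0,0],"twist":6.6},
  {"linear":[0,0,0],"twist":6.6},
  {"linear":[0,0,0],"twist":6.4},
])

```text
clock: 21.4
eef_pos: [0.6585, 0.0437, 0.1482]
orientation: [-2.545, -1.841, 0.001]
wrist_force: [-0.0, -0.4, 0.2]
finger_gap: 0.807
finger_force: 0.0
```

apply_moves([
  {"linear":[0.0086,-0.0258,0.003],"twist":0},
  {"linear":[0.0086,-0.0258,0.003],"twist":0},
  {"linear":[0.0086,-0.0258,0.003],"twist":0},
  {"linear":[0.0086,-0.0258,0.003],"twist":0},
  {"linear":[0.0086,-0.0258,0.003],"twist":0},
])

```text
clock: 21.9
eef_pos: [0.5481, 0.1248, 0.1333]
orientation: [-2.541, -1.847, 0.001]
wrist_force: [0.5, 0.5, 0.3]
finger_gap: 0.805
finger_force: 0.0
```

apply_moves([
  {"linear":[0.0086,-0.0258,0.003],"twist":0},
  {"linear":[0.0086,-0.0258,0.003],"twist":0},
  {"linear":[0.0086,-0.0258,0.003],"twist":0},
  {"linear":[0.0086,-0.0258,0.003],"twist":0},
  {"linear":[0.0086,-0.0258,0.003],"twist":0},
])

```text
clock: 22.4
eef_pos: [0.4387, 0.2055, 0.1185]
orientation: [-2.541, -1.847, 0.001]
wrist_force: [1.2, 0.6, 0.3]
finger_gap: 0.806
finger_force: 0.0
```

apply_moves([
  {"linear":[0,0,0],"twist":0},
  {"linear":[0,0,0],"twist":0},
  {"linear":[0,0,0],"twist":0},
  {"linear":[0,0,0],"twist":0},
  {"linear":[0,0,0],"twist":0},
])

```text
clock: 22.9
eef_pos: [0.4402, 0.2045, 0.1189]
orientation: [2.542, 1.846, -0.0]
wrist_force: [-0.1, -0.2, 0.3]
finger_gap: 0.808
finger_force: 0.0
```

```bash
python3 -c "
from h import *
plan((.441,.205,.055),72)
plan((.672,-.176,.15),70.5,(.441,.205,.15,72))"
```

```text
shift first total mm [ 0.7  0.6 63.9] | rows 5 each [ 0.1  0.1 12.8]
after twist total mm [ 0.7  0.6 63.9] | rows 5 each [ 0.1  0.1 12.8]
at [0.4402 0.2045 0.1189] yaw 72.0 twist -0.0 t 22.9 gap 75.9 F [-0.1 -0.2  0.3]
shift first total mm [-291.   337.4   -0. ] | rows 15 each [-19.4  22.5  -0. ]
after twist total mm [-282.   344.9   -0. ] | rows 15 each [-18.8  23.   -0. ]
at [0.441 0.205 0.15 ] yaw 72 twist 1.5 t 22.9 gap 75.9 F [-0.1 -0.2  0.3]
```

apply_moves([
  {"linear":[0.001,0.001,0.018],"twist":0},
  {"linear":[0,0,0.018],"twist":0},
  {"linear":[0,0,0.016],"twist":0},
  {"linear":[0,0,0.012],"twist":0},
  {"linear":[0,0,0],"twist":0},
])

```text
clock: 23.4
eef_pos: [0.4405, 0.2052, 0.0536]
orientation: [-2.541, -1.847, 0.004]
wrist_force: [0.0, -0.3, 1.6]
finger_gap: 0.813
finger_force: 0.0
```

apply_moves([
  {"linear":[0,0,0],"twist":0},
  {"linear":[0,0,0],"twist":0},
  {"linear":[0,0,0],"twist":0},
  {"linear":[0,0,0],"twist":0},
  {"linear":[0,0,0],"twist":0},
], grip=0.04, newtons=20)

```text
clock: 23.9
eef_pos: [0.4414, 0.2058, 0.0555]
orientation: [2.541, 1.847, 0.002]
wrist_force: [-1.6, -1.0, 6.4]
finger_gap: 0.553
finger_force: 20.0
```

apply_moves([
  {"linear":[0,0,0],"twist":0},
  {"linear":[0,0,0],"twist":0},
  {"linear":[0,0,-0.001],"twist":0},
  {"linear":[0,0,-0.002],"twist":0},
  {"linear":[0,0,-0.002],"twist":0},
])

```text
clock: 24.4
eef_pos: [0.4409, 0.2056, 0.06]
orientation: [-2.541, -1.848, 0.001]
wrist_force: [0.4, 0.0, -1.2]
finger_gap: 0.551
finger_force: 20.0
```

apply_moves([
  {"linear":[0,0,-0.01],"twist":0},
  {"linear":[0,0,-0.02],"twist":0},
  {"linear":[0,0,-0.025],"twist":0},
  {"linear":[0,0,-0.025],"twist":0},
  {"linear":[0,0,-0.01],"twist":1.5},
])

```text
clock: 24.9
eef_pos: [0.4418, 0.2059, 0.1526]
orientation: [2.565, 1.813, 0.005]
wrist_force: [0.6, -0.2, -1.1]
finger_gap: 0.552
finger_force: 20.0
```

apply_moves([
  {"linear":[-0.0188,0.023,0],"twist":0},
  {"linear":[-0.0188,0.023,0],"twist":0},
  {"linear":[-0.0188,0.023,0],"twist":0},
  {"linear":[-0.0188,0.023,0],"twist":0},
  {"linear":[-0.0188,0.023,0],"twist":0},
])

```text
clock: 25.4
eef_pos: [0.5185, 0.0776, 0.1496]
orientation: [-2.566, -1.812, 0.001]
wrist_force: [0.5, 0.2, -1.7]
finger_gap: 0.55
finger_force: 20.0
```

apply_moves([
  {"linear":[-0.0188,0.023,0],"twist":0},
  {"linear":[-0.0188,0.023,0],"twist":0},
  {"linear":[-0.0188,0.023,0],"twist":0},
  {"linear":[-0.0188,0.023,0],"twist":0},
  {"linear":[-0.0188,0.023,0],"twist":0},
])

```text
clock: 25.9
eef_pos: [0.5956, -0.0493, 0.1495]
orientation: [-2.566, -1.812, 0.001]
wrist_force: [0.3, -0.7, -1.8]
finger_gap: 0.552
finger_force: 20.0
```

apply_moves([
  {"linear":[-0.0188,0.023,0],"twist":0},
  {"linear":[-0.0188,0.023,0],"twist":0},
  {"linear":[-0.0188,0.023,0],"twist":0},
  {"linear":[-0.0188,0.023,0],"twist":0},
  {"linear":[-0.0188,0.023,0],"twist":0},
])

```text
clock: 26.4
eef_pos: [0.6727, -0.1762, 0.1493]
orientation: [-2.565, -1.812, 0.001]
wrist_force: [0.8, -0.4, -1.1]
finger_gap: 0.554
finger_force: 20.0
```

apply_moves([
  {"linear":[0,0,0.02],"twist":0},
  {"linear":[0,0,0.03],"twist":0},
  {"linear":[0,0,0.03],"twist":0},
  {"linear":[0,0,0.015],"twist":0},
  {"linear":[0,0,0],"twist":0},
])

```text
clock: 26.9
eef_pos: [0.6713, -0.1748, 0.0525]
orientation: [-2.563, -1.811, 0.004]
wrist_force: [0.7, 0.2, -1.5]
finger_gap: 0.557
finger_force: 20.0
```

```bash
python3 -c "
from h import *
im=imaging.get_image('scene');cv2.imwrite('pics/f.png',im[:,:,::-1][130:280,170:370].repeat(4,0).repeat(4,1))
plan((.672,-.176,.0295),70.5)"
```

```text
shift first total mm [-0.9  0.1 25.2] | rows 5 each [-0.2  0.   5. ]
after twist total mm [-0.9  0.1 25.2] | rows 5 each [-0.2  0.   5. ]
at [ 0.6723 -0.1751  0.0547] yaw 70.5 twist 0.0 t 26.95 gap 51.4 F [ 0.4  0.7 -0.3]
```

View pics/f.png

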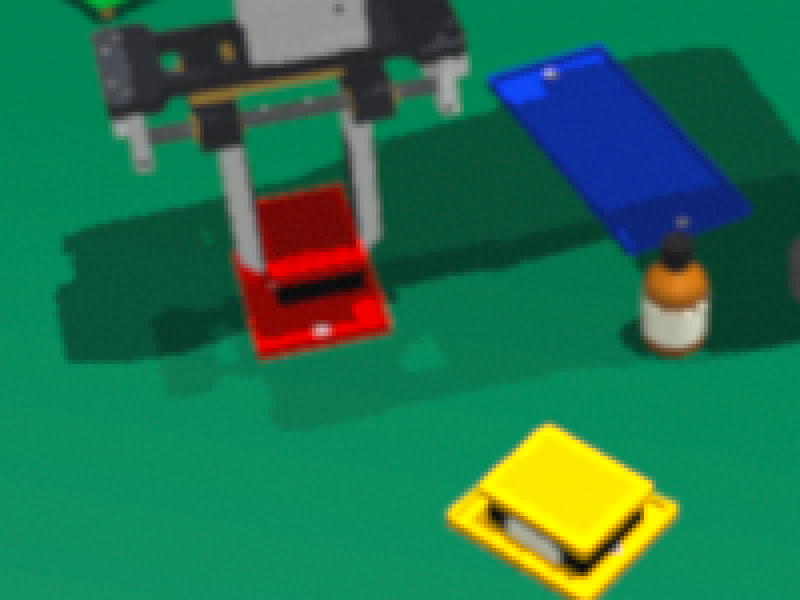

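Red is aligned over its tray, and yellow is flat inside its own. Lowering red.

apply_moves([
  {"linear":[0,0,0.007],"twist":0},
  {"linear":[0,0,0.007],"twist":0},
  {"linear":[0,0,0.006],"twist":0},
  {"linear":[0,0,0.003],"twist":0},
  {"linear":[0,0,0],"twist":0},
])

```text
clock: 27.45
eef_pos: [0.6722, -0.1751, 0.0314]
orientation: [-2.564, -1.814, 0.001]
wrist_force: [-0.5, -0.3, -0.3]
finger_gap: 0.552
finger_force: 20.0
```

apply_moves([
  {"linear":[0,0,0.001],"twist":0},
  {"linear":[0,0,0.0005],"twist":0},
  {"linear":[0,0,0.0005],"twist":0},
  {"linear":[0,0,0],"twist":0},
  {"linear":[0,0,0],"twist":0},
])

```text
clock: 27.95
eef_pos: [0.6724, -0.1752, 0.03]
orientation: [2.565, 1.814, 0.0]
wrist_force: [-0.1, -0.4, -2.1]
finger_gap: 0.554
finger_force: 20.0
```

apply_moves([
  {"linear":[0,0,0.0005],"twist":0},
  {"linear":[0,0,0.0005],"twist":0},
  {"linear":[0,0,0],"twist":0},
  {"linear":[0,0,0],"twist":0},
  {"linear":[0,0,0],"twist":0},
])

```text
clock: 28.45
eef_pos: [0.6725, -0.1752, 0.0296]
orientation: [2.565, 1.814, 0.0]
wrist_force: [-3.5, 0.3, 4.3]
finger_gap: 0.551
finger_force: 20.0
```

Contact felt. Releasing and rising.

apply_moves([
  {"linear":[0,0,0],"twist":0},
  {"linear":[0,0,0],"twist":0},
  {"linear":[0,0,0],"twist":0},
  {"linear":[0,0,0],"twist":0},
  {"linear":[0,0,-0.01],"twist":0},
], grip=0.076)

```text
clock: 28.95
eef_pos: [0.6717, -0.175, 0.0378]
orientation: [-2.563, -1.813, 0.002]
wrist_force: [0.3, 0.2, 0.1]
finger_gap: 0.811
finger_force: 0.0
```

apply_moves([
  {"linear":[0,0,-0.02],"twist":0},
  {"linear":[0,0,-0.03],"twist":0},
  {"linear":[0,0,-0.03],"twist":0},
  {"linear":[0,0,-0.03],"twist":0},
  {"linear":[0,0,0],"twist":0},
], grip=0.086)

```text
clock: 29.45
eef_pos: [0.674, -0.1756, 0.1549]
orientation: [2.56, 1.81, 0.008]
wrist_force: [1.2, -0.3, -0.5]
finger_gap: 0.915
finger_force: 0.0
```

```bash
python3 -c "
from h import *
look('top',[('box_red',.028),('box_yellow',.028),('box_blue',.028)])
look('scene',[('box_red',.028),('box_blue',.028)])
plan((.453,.24,.15),72)
"
```

```text
box_red none
box_yellow 0.55 [168. 304.] full rect (655,43) 68x58 ang -77.2 centroid (655,44) n658
     colour rect (655,43) 74x63 ang -77.4 centroid (655,44) n760
box_blue 0.65 [254. 216.] full rect (453,242) 177x66 ang 72.8 centroid (453,241) n2193
     colour rect (454,244) 175x65 ang 72.0 centroid (454,243) n2191
box_red 0.87 [197. 249.] full rect (676,-162) 95x56 ang 71.3 centroid (678,-160) n644
     colour rect (677,-161) 100x61 ang 71.4 centroid (676,-164) n653
box_blue 0.68 [269. 462.] full rect (464,249) 188x82 ang 72.2 centroid (468,258) n3073
     colour rect (457,246) 178x68 ang 71.9 centroid (461,254) n2450
shift first total mm [ 318.4 -344.8   -2.2] | rows 15 each [ 21.2 -23.   -0.1]
after twist total mm [ 327.1 -336.6   -2.2] | rows 15 each [ 21.8 -22.4  -0.1]
at [ 0.6721 -0.1751  0.1478] yaw 70.5 twist -1.5 t 29.8 gap 86.0 F [-0.7  0.6 -0. ]
```

Blue is clear at (0.454, 0.243), 72°. Going there.

apply_moves([
  {"linear":[0,0,0],"twist":-1.5},
  {"linear":[0.022,-0.0224,0],"twist":0},
  {"linear":[0.022,-0.0224,0],"twist":0},
  {"linear":[0.022,-0.0224,0],"twist":0},
  {"linear":[0.022,-0.0224,0],"twist":0},
])

```text
clock: 30.3
eef_pos: [0.6135, -0.0629, 0.1487]
orientation: [-2.54, -1.849, 0.0]
wrist_force: [0.8, -0.6, -0.3]
finger_gap: 0.915
finger_force: 0.0
```

apply_moves([
  {"linear":[0.022,-0.0224,0],"twist":0},
  {"linear":[0.022,-0.0224,0],"twist":0},
  {"linear":[0.022,-0.0224,0],"twist":0},
  {"linear":[0.022,-0.0224,0],"twist":0},
  {"linear":[0.022,-0.0224,0],"twist":0},
])

```text
clock: 30.8
eef_pos: [0.5409, 0.0764, 0.1488]
orientation: [-2.54, -1.849, 0.0]
wrist_force: [0.7, 0.4, 0.4]
finger_gap: 0.915
finger_force: 0.0
```

apply_moves([
  {"linear":[0.022,-0.0224,0],"twist":0},
  {"linear":[0.022,-0.0224,0],"twist":0},
  {"linear":[0.022,-0.0224,0],"twist":0},
  {"linear":[0.022,-0.0224,0],"twist":0},
  {"linear":[0.022,-0.0224,0],"twist":0},
])

```text
clock: 31.3
eef_pos: [0.4683, 0.2155, 0.1489]
orientation: [-2.54, -1.849, 0.0]
wrist_force: [-0.0, 0.0, 0.2]
finger_gap: 0.92
finger_force: 0.0
```

apply_moves([
  {"linear":[0.022,-0.0224,0],"twist":0},
  {"linear":[0,0,0.02],"twist":0},
  {"linear":[0,0,0.03],"twist":0},
  {"linear":[0,0,0.02],"twist":0},
  {"linear":[0,0,0],"twist":0},
])

```text
clock: 31.8
eef_pos: [0.4532, 0.2418, 0.0766]
orientation: [-2.539, -1.849, 0.007]
wrist_force: [-0.3, -0.4, -0.3]
finger_gap: 0.917
finger_force: 0.0
```

```bash
python3 -c "
from h import *
im=imaging.get_image('scene');cv2.imwrite('pics/g.png',im[:,:,::-1][100:400,200:560].repeat(2,0).repeat(2,1))
plan((.454,.243,.028),72)
plan((.454,-.183,.11),80.6,(.454,.243,.11,72))"
```

```text
shift first total mm [ 0.8 -0.3 50.3] | rows 5 each [ 0.2 -0.1 10.1]
after twist total mm [ 0.8 -0.3 50.3] | rows 5 each [ 0.2 -0.1 10.1]
at [0.4541 0.2421 0.0783] yaw 72.1 twist 0.1 t 31.85 gap 85.7 F [ 0.8 -0.1  0.5]
shift first total mm [-405.2  131.6   -0. ] | rows 15 each [-27.    8.8  -0. ]
after twist total mm [-420.3   69.6   -0. ] | rows 15 each [-28.    4.6  -0. ]
at [0.454 0.243 0.11 ] yaw 72 twist -8.6 t 31.85 gap 85.7 F [ 0.8 -0.1  0.5]
```

View pics/g.png

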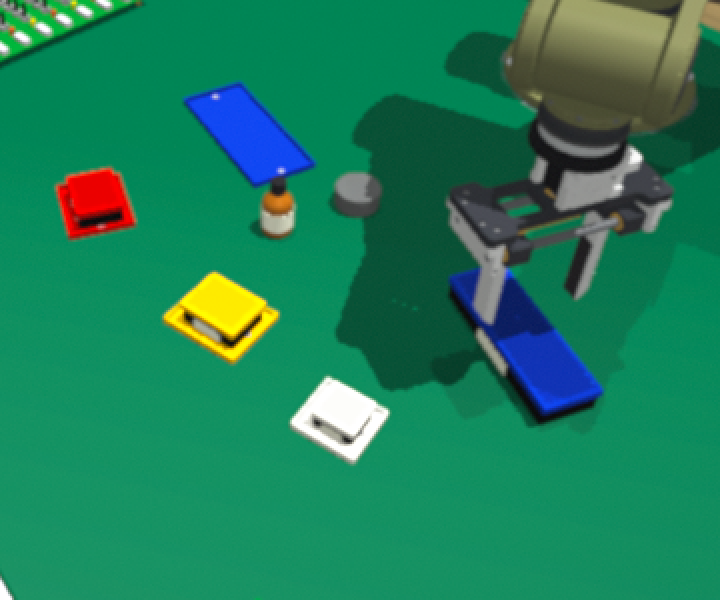

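Red, yellow and white are all inside their trays, and the bottle and tin are untouched. The gripper straddles blue. Descending to grip it.

apply_moves([
  {"linear":[0.001,0,0.012],"twist":0},
  {"linear":[0,0,0.015],"twist":0},
  {"linear":[0,0,0.015],"twist":0},
  {"linear":[0,0,0.007],"twist":0},
  {"linear":[0,0,0],"twist":0},
])

```text
clock: 32.35
eef_pos: [0.4547, 0.2432, 0.0296]
orientation: [-2.541, -1.848, 0.001]
wrist_force: [0.6, -0.1, 0.4]
finger_gap: 0.917
finger_force: 0.0
```

apply_moves([
  {"linear":[0,0,0],"twist":0},
  {"linear":[0,0,0],"twist":0},
  {"linear":[0,0,0],"twist":0},
  {"linear":[0,0,0],"twist":0},
  {"linear":[0,0,0],"twist":0},
], grip=0.05, newtons=40)

```text
clock: 32.85
eef_pos: [0.4551, 0.2434, 0.0305]
orientation: [2.541, 1.847, 0.001]
wrist_force: [-0.8, -0.3, 6.4]
finger_gap: 0.657
finger_force: 40.0
```

apply_moves([
  {"linear":[0,0,0],"twist":0},
  {"linear":[0,0,0],"twist":0},
  {"linear":[0,0,-0.001],"twist":0},
  {"linear":[0,0,-0.002],"twist":0},
  {"linear":[0,0,-0.002],"twist":0},
])

```text
clock: 33.35
eef_pos: [0.4546, 0.2432, 0.0349]
orientation: [-2.541, -1.847, 0.001]
wrist_force: [0.0, -0.4, -3.0]
finger_gap: 0.655
finger_force: 40.0
```

apply_moves([
  {"linear":[0,0,-0.015],"twist":0},
  {"linear":[0,0,-0.03],"twist":0},
  {"linear":[0,0,-0.03],"twist":0},
  {"linear":[0,0,-0.03],"twist":-4.3},
  {"linear":[0,0,-0.01],"twist":-4.3},
])

```text
clock: 33.85
eef_pos: [0.4556, 0.2437, 0.153]
orientation: [2.391, 2.036, 0.006]
wrist_force: [0.2, -0.4, -2.8]
finger_gap: 0.655
finger_force: 40.0
```

apply_moves([
  {"linear":[-0.028,0.0046,0],"twist":0},
  {"linear":[-0.028,0.0046,0],"twist":0},
  {"linear":[-0.028,0.0046,0],"twist":0},
  {"linear":[-0.028,0.0046,0],"twist":0},
  {"linear":[-0.028,0.0046,0],"twist":0},
])

```text
clock: 34.35
eef_pos: [0.4545, 0.1003, 0.15]
orientation: [-2.395, -2.033, 0.0]
wrist_force: [0.9, 0.6, -1.7]
finger_gap: 0.655
finger_force: 40.0
```

apply_moves([
  {"linear":[-0.028,0.0046,0],"twist":0},
  {"linear":[-0.028,0.0046,0],"twist":0},
  {"linear":[-0.028,0.0046,0],"twist":0},
  {"linear":[-0.028,0.0046,0],"twist":0},
  {"linear":[-0.028,0.0046,0],"twist":0},
])

```text
clock: 34.85
eef_pos: [0.4544, -0.0416, 0.15]
orientation: [-2.395, -2.033, 0.0]
wrist_force: [-0.6, -0.5, -2.7]
finger_gap: 0.651
finger_force: 40.0
```

apply_moves([
  {"linear":[-0.028,0.0046,0],"twist":0},
  {"linear":[-0.028,0.0046,0],"twist":0},
  {"linear":[-0.028,0.0046,0],"twist":0},
  {"linear":[-0.028,0.0046,0],"twist":0},
  {"linear":[-0.028,0.0046,0],"twist":0},
])

```text
clock: 35.35
eef_pos: [0.4544, -0.1835, 0.15]
orientation: [-2.395, -2.033, 0.0]
wrist_force: [0.4, 0.2, -2.4]
finger_gap: 0.66
finger_force: 40.0
```

apply_moves([
  {"linear":[0,0,0.02],"twist":0},
  {"linear":[0,0,0.03],"twist":0},
  {"linear":[0,0,0.03],"twist":0},
  {"linear":[0,0,0],"twist":0},
  {"linear":[0,0,0],"twist":0},
])

```text
clock: 35.85
eef_pos: [0.4547, -0.1823, 0.0705]
orientation: [-2.395, -2.033, 0.0]
wrist_force: [0.8, 0.2, -1.9]
finger_gap: 0.659
finger_force: 40.0
```

```bash
python3 -c "
from h import *
plan((.454,-.183,.0325),80.6)
im=look('scene',[('box_blue',.0545+.0)]);cv2.imwrite('pics/i.png',im[:,:,::-1][80:230,240:440].repeat(4,0).repeat(4,1))"
```

```text
shift first total mm [-0.8 -0.6 38. ] | rows 5 each [-0.2 -0.1  7.6]
after twist total mm [-0.8 -0.6 38. ] | rows 5 each [-0.2 -0.1  7.6]
at [ 0.4547 -0.1823  0.0705] yaw 80.7 twist 0.1 t 35.85 gap 61.9 F [ 0.8  0.2 -1.9]
box_blue 0.58 [149. 326.] full rect (451,-183) 210x83 ang 79.7 centroid (451,-160) n1260
     colour rect (445,-191) 187x72 ang 80.6 centroid (446,-168) n944
```

View pics/i.png

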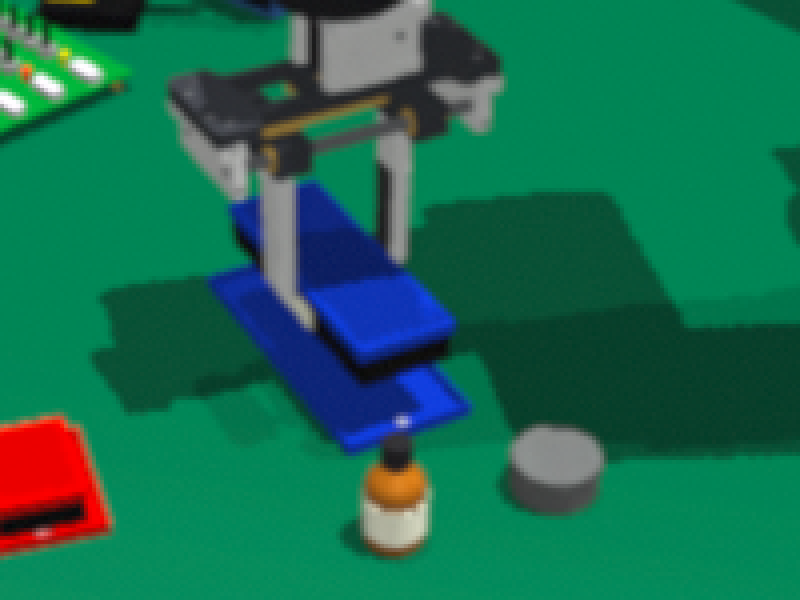

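Blue is parallel to its tray and centred within about 2 mm. Lowering.

apply_moves([
  {"linear":[-0.0015,0,0.01],"twist":0},
  {"linear":[0,0,0.01],"twist":0},
  {"linear":[0,0,0.009],"twist":0},
  {"linear":[0,0,0.006],"twist":0},
  {"linear":[0,0,0],"twist":0},
])

```text
clock: 36.45
eef_pos: [0.4539, -0.1836, 0.0339]
orientation: [-2.394, -2.032, 0.001]
wrist_force: [-0.1, -0.7, -2.7]
finger_gap: 0.654
finger_force: 40.0
```

apply_moves([
  {"linear":[0,0,0.001],"twist":0},
  {"linear":[0,0,0.001],"twist":0},
  {"linear":[0,0,0.0005],"twist":0},
  {"linear":[0,0,0],"twist":0},
  {"linear":[0,0,0],"twist":0},
])

```text
clock: 36.95
eef_pos: [0.4545, -0.1839, 0.0326]
orientation: [2.395, 2.033, 0.0]
wrist_force: [0.1, -0.2, -3.4]
finger_gap: 0.652
finger_force: 40.0
```

apply_moves([
  {"linear":[0,0,0.0005],"twist":0},
  {"linear":[0,0,0.0005],"twist":0},
  {"linear":[0,0,0],"twist":0},
  {"linear":[0,0,0],"twist":0},
  {"linear":[0,0,0],"twist":0},
])

```text
clock: 37.45
eef_pos: [0.4545, -0.1839, 0.0324]
orientation: [2.395, 2.033, 0.0]
wrist_force: [-6.1, 2.8, 13.7]
finger_gap: 0.656
finger_force: 40.0
```

Contact on the tray floor. Releasing and rising.

apply_moves([
  {"linear":[0,0,0],"twist":0},
  {"linear":[0,0,0],"twist":0},
  {"linear":[0,0,0],"twist":0},
  {"linear":[0,0,0],"twist":0},
  {"linear":[0,0,-0.01],"twist":0},
], grip=0.086)

```text
clock: 37.95
eef_pos: [0.4538, -0.1836, 0.0409]
orientation: [-2.394, -2.032, 0.001]
wrist_force: [0.6, 0.3, -0.3]
finger_gap: 0.914
finger_force: 0.0
```

apply_moves([
  {"linear":[0,0,-0.02],"twist":0},
  {"linear":[0,0,-0.04],"twist":0},
  {"linear":[0,0,-0.04],"twist":0},
  {"linear":[0,0,-0.04],"twist":0},
  {"linear":[0,0,-0.02],"twist":0},
])

```text
clock: 38.45
eef_pos: [0.455, -0.1841, 0.2057]
orientation: [2.392, 2.03, 0.003]
wrist_force: [0.0, -0.8, -1.6]
finger_gap: 0.915
finger_force: 0.0
```

apply_moves([
  {"linear":[-0.03,0.02,0],"twist":0},
  {"linear":[-0.03,0.02,0],"twist":0},
  {"linear":[-0.03,0.02,0],"twist":0},
  {"linear":[-0.03,0.02,0],"twist":0},
  {"linear":[0,0,0],"twist":0},
])

```text
clock: 38.95
eef_pos: [0.5142, -0.3181, 0.2013]
orientation: [2.397, 2.03, -0.001]
wrist_force: [-0.3, 0.5, -0.7]
finger_gap: 0.912
finger_force: 0.0
```

```bash
python3 -c "
from h import *
print(pose()[2]['clock'])
im=imaging.get_image('scene');cv2.imwrite('pics/j.png',im[:,:,::-1][100:380,180:560].repeat(2,0).repeat(2,1))"
```

```text
38.95
```

View pics/j.png

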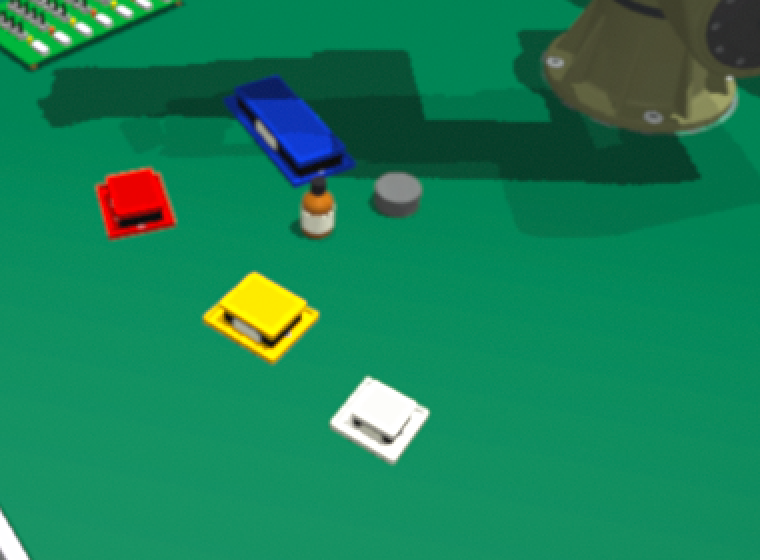

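All four boxes lie flat in their own trays, the bottle and tin stand where they were, and the arm is clear. Handing in.

```bash
python3 -c "
from plant import ticket
print(ticket.job_done())"
```

```text
the job is handed in; nothing more can be done
None
```

All four boxes were unstacked one at a time and set flat in the trays of their lid colours, the bottle and tin were left where they stood, and the job is handed in at about 39 s of the 112 s allowed (no verdict was returned).

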